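# Take the bar-handled plug gauge off its keyhole rack

## Task

Two plug gauges hang in the keyhole slots of the grey gauge rack. Slide the one with the flat bar handle along its slot to the wide end, lift it straight out there, and set it down gently, upright, in the hole of the metal block so that its flange rests on the block. Leave the round-handled gauge hanging where it is.

Things in the scene. Friction and masses are not known exactly. Their poses are not given: they have to be found in the camera images.
- bar_gauge: gauge to take: steel, 0.11-0.22 kg, hung in either slot. Origin: axis at the underside of its round flange, resting on the rack's plate; z up. Flange 48 mm dia, z 0 to +6 mm; above it a dark flat bar handle 40 mm long (its x, roughly along the slot), 14 mm thick (its y), z +6 to +46 mm. Below: neck 10 mm dia, z 0 to -12 mm, then plug 20 mm dia, z -12 to -50 mm
- knob_gauge: the other gauge, to be left alone: same flange, neck and plug, but its handle is a dark round knob 30 mm in diameter, 40 mm high, with bright rings. It hangs in the other slot. Origin and axes as for bar_gauge
- rack: fixed grey sheet-steel rack, 110 mm deep (x), 214 mm wide over its feet (y), top 75 mm above the table. Origin: on the table under its middle; x along the slots, away from the robot, z up. Top plate 4 mm thick with two slots at y = +48 and -48 mm, 15 mm wide, running from the wide end (centre x = -30 mm) to x = +38 mm. Gauges start with their axes at x = +14 to +30 mm
- wide_left (a point): centre of the wide end (octagon, 36 mm across flats) of the slot at the rack's y = +48 mm, at the height of the plate's top. Here the plug passes freely upward, while the flange still rests on the plate; in the narrow slot a gauge rises only 8 mm before its plug meets the plate
- wide_right (a point): the same for the slot at the rack's y = -48 mm
- block: fixed bare aluminium block, 85 x 85 mm, 60 mm high, with a vertical round hole 32 mm in diameter through its middle. Origin: centre of its underside, on the table; z up
- block_mouth (a point): centre of the hole's mouth at the block's top face, 60 mm above the table; z up

How it is judged:
On the way, in this order (a step that is already met when the one before it is completed fails the run):
1. the bar-handled gauge has been slid to the wide end of its slot, still hung in the rack (axis within 14 mm of the wide end's centre, flange less than 15 mm above the plate) ((horizontal distance between bar_gauge and wide_left below 0.014 m or horizontal distance between bar_gauge and wide_right below 0.014 m) and z of bar_gauge in the frame of rack below 0.09 m).
2. it has been lifted out through the wide end (flange more than 50 mm above the plate) (z of bar_gauge in the frame of rack above 0.125 m).
At the end, for the whole second after the job is handed in: the bar-handled gauge stands upright (within about 8 degrees) and at rest in the block's hole, its axis within 10 mm of the hole's and its flange down on the block (within 4 mm); the round-handled gauge still hangs in its slot, within 20 mm of where it was (horizontal distance between bar_gauge and block_mouth below 0.01 m and z of bar_gauge in the frame of block_mouth below 0.004 m and angle between bar_gauge's own z axis and vertical below 0.15 rad and linear speed of bar_gauge below 0.02 m/s and distance of knob_gauge from where it was at the start of the episode below 0.02 m); the robot touches nothing.
It fails at once if the round-handled gauge is moved from its place (20 mm or more) (distance of knob_gauge from where it was at the start of the episode above 0.02 m).
It fails at once if the bar-handled gauge is dropped into the block instead of being set down (falls faster than 0.7 m/s there, as from 25 mm or more) (horizontal distance between bar_gauge and block_mouth below 0.03 m and linear speed of bar_gauge above 0.7 m/s).
It also fails if it takes over 45 s, if anything falls off the work surface, if the arm or the gripper's body presses on something with over 40 N, if the wrist force passes 120 N, or if a joint passes its speed limit or range.

## Robot

A 6-joint arm with a two-finger parallel gripper is mounted at the origin on a cart in front of the work surface, level with it; the furniture and walls round the work are solid. World frame = base frame: x ahead of the robot, y to its left, z up, the work surface at z = 0. Lengths are in m, angles in rad, forces in N, time in s.
With the tool pointing down it reaches from about 0.25 to 0.775 m from the base axis. Payload 8.9 kg.
Tool frame: the origin (TCP) lies at the very end of the fingers, on their centre line; the grasp point (between the pads) lies 19 mm behind it; z points along the fingers, y is the direction in which the jaws open and shut (so a half turn about z gives the same grasp; the last joint's range is limited). The gripper opens to 85 mm and grips with 20 to 120 N. Pads are 22 mm wide; open, the fingers measure 114 mm over their backs; the gripper's body (76 mm by 85 mm) begins 54 mm behind the grasp point. The pads swing forward as they close: fully open they stand 13 mm farther back than shut.
Start: joints at [-1.487, 0.291, -0.153, 1.127, 0, 1.431], TCP at [0.116, -0.512, 0.231] pointing down, gripper open.
Joint ranges: [-2.52, 2.52], [-0.91, 1.74], [-1.3, 1.37], [-1.96, 2.02], [-1.52, 1.47], [-3.14, 3.14]. Speed limits (rad/s): [2.22, 2.22, 2.79, 3.14, 3.14, 3.14].

## Interface

Orientations are given as a unit quaternion [x, y, z, w].
In Python, from workcell import arm, viewer gives the robot as it stands.
- The arm moves only by the shell command python3 -m handwheel 'ROWS' [FORCE]. ROWS is JSON, a list of rows, each an object with "gripper": the finger opening in cm, from 0 to 8.54; "travel": the shift along the tool's x, y, z in cm, a list of three; "angular": the turn, a rotation vector about the tool's x, y, z in degrees, a list of three. A call has 1 to 12 rows; each row is the pose to reach, as a shift and turn from the pose commanded when the call began, along the tool's axes at that moment; what a row does not reach only later rows make up. A row lasts 1/10 s, in which the tool goes at most 50 mm and 8.59 degrees, less where a joint would pass 70% of its speed; a pose out of reach is approached as far as the arm can. A call with a gripper value outside its range is refused whole. The fingers move at their own pace and stop on an object; FORCE is the grip in N (left out, the last holds). Time passes only in rows, so rows that repeat a pose let the fingers close. It gives the time, the measured TCP pose, the force and the opening at its end, in the units of the state.
- arm.sense(): the state, without advancing time (a new reading comes with each control period).
- viewer.snapshot(name): name is "scene" or "top"; returns the picture (480x640x3 uint8, red, green, blue); there is no depth.
- viewer.get_calibration(name): a dict with "mtx" (3x3 intrinsics, pixels), "origin" and "orientation" of the camera in the world. Camera axes: x right, y down, z forward; pixel columns grow to the right and rows downward; lengths in m; the calibration is good to about 2 mm. A picture is of the moment at which its call begins. get_calibration takes no time and is no camera call.
- arm.close_job(): hands the job in, once; it reports no verdict.
The state is a dict: "time": time; "qpos": joint angles; "qvel": joint speeds; "joint_efforts": joint torques, N m; "eef_pos": TCP position; "ee_rot": TCP orientation; "wrist_force": force on the tool from outside, world axes, zero at the start; "wrist_torque": the same for the moment, N m; "grip_width": finger opening in m.
Only numpy, scipy, OpenCV 4.12 (cv2) and the standard library are available. Lean on these libraries where they do the work, as an engineer would, in place of code of your own. Each camera call takes 0.05 s, during which the arm holds its last target.

## Working session

There is one attempt and no reset: what is moved stays moved. The work goes in short steps, Python scripts to look and compute and a shell command to move; the robot and the scene stay as the last step left them, time stands still between calls to the robot, and variables do not carry over. Pictures are saved under pics/ and viewed, and the job is handed in when it is done.

```bash
mkdir -p pics; ls
python3 - <<'E'
from workcell import arm, viewer
import cv2
print(arm.sense())
for n in("scene","top"):
    im=viewer.snapshot(n); cv2.imwrite(f"pics/{n}0.png",im[:,:,::-1]); print(n,viewer.get_calibration(n))
E
```

```text
pics
{'time': 0.0, 'qpos': array([-1.48732169e+00,  2.91305847e-01, -1.54148218e-01,  1.12667633e+00,
        2.81132118e-05,  1.43147986e+00]), 'qvel': array([-0.00097116,  0.00054834,  0.00135845, -0.00065503,  0.00084584,
        0.0004873 ]), 'joint_efforts': array([-9.58194914e-05, -5.37146044e+01,  3.31363857e+01,  1.62404508e-02,
       -2.98231525e-04, -4.92888972e-06]), 'eef_pos': array([ 0.11596724, -0.51157952,  0.23071084]), 'ee_rot': array([ 9.93801709e-01,  1.11165273e-01,  3.26729013e-05, -6.66381490e-04]), 'wrist_force': array([-0.64086254,  0.77464798, -0.12307479]), 'wrist_torque': array([ 0.02349652,  0.01510592, -0.03342524]), 'grip_width': 0.08565133884176847}
scene {'mtx': array([[463.31458496,   0.        , 328.60161233],
       [  0.        , 463.31458496, 232.14869574],
       [  0.        ,   0.        ,   1.        ]]), 'origin': array([0.09706457, 0.6818131 , 0.53626784]), 'orientation': array([-0.26376141,  0.84023127, -0.45496734,  0.13208347])}
top {'mtx': array([[471.00914923,   0.        , 314.35460678],
       [  0.        , 471.00914923, 239.66873757],
       [  0.        ,   0.        ,   1.        ]]), 'origin': array([0.39639191, 0.10048926, 0.93786834]), 'orientation': array([-0.70180396,  0.7110136 , -0.03867108,  0.02086642])}
```

View pics/scene0.png

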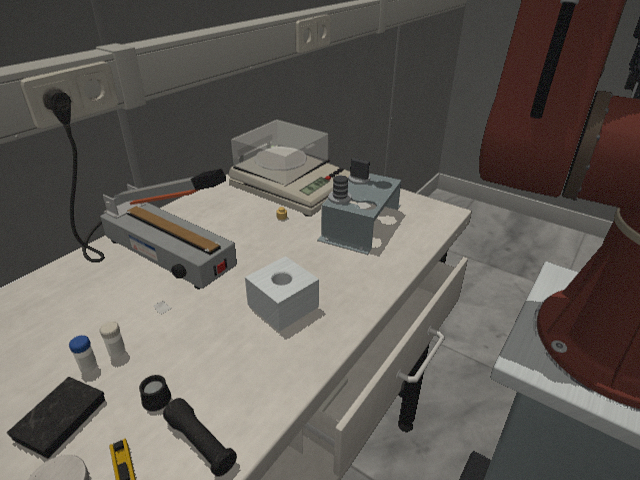

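View pics/top0.png

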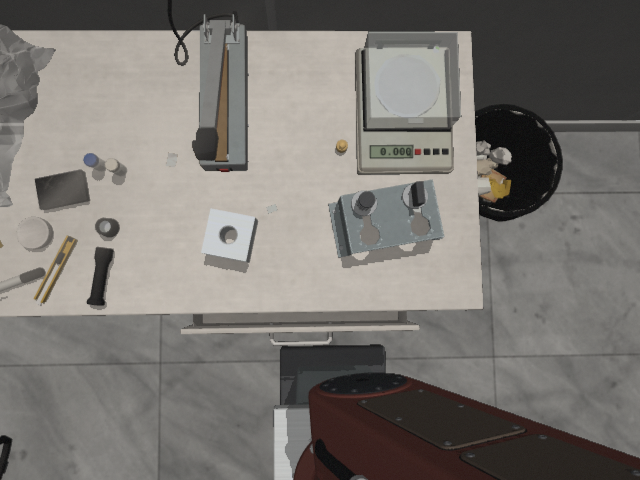

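The top view shows the block's hole near (229,235). The knob gauge is in the left slot near (364,203), and the bar gauge is in the right slot near (417,195), with its wide end near (420,224). I'll zoom in to measure these.

Run:
```python
import cv2
a=cv2.imread("pics/top0.png"); b=cv2.imread("pics/scene0.png")
cv2.imwrite("pics/z1.png",cv2.resize(a[165:275,320:450],None,fx=6,fy=5.4,interpolation=cv2.INTER_CUBIC)[:, :])
cv2.imwrite("pics/z2.png",cv2.resize(a[200:275,195:265],None,fx=7,fy=7,interpolation=cv2.INTER_CUBIC))
cv2.imwrite("pics/z3.png",cv2.resize(b[150:260,310:410],None,fx=5,fy=5,interpolation=cv2.INTER_CUBIC))
```

```text
(no output)
```

View pics/z1.png

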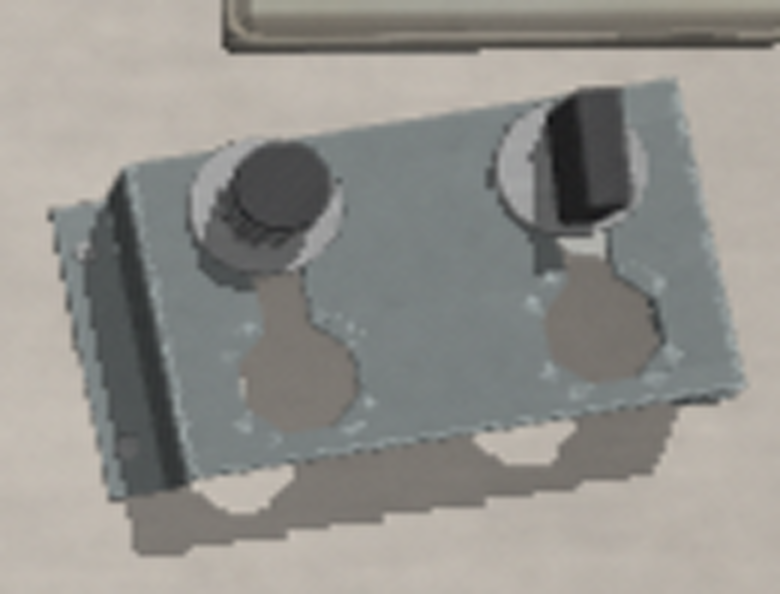

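View pics/z2.png

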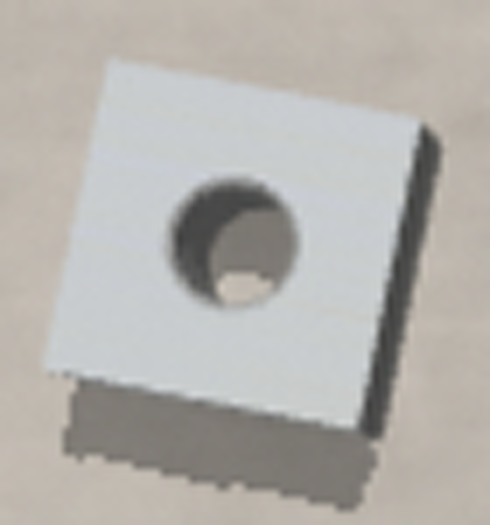

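View pics/z3.png

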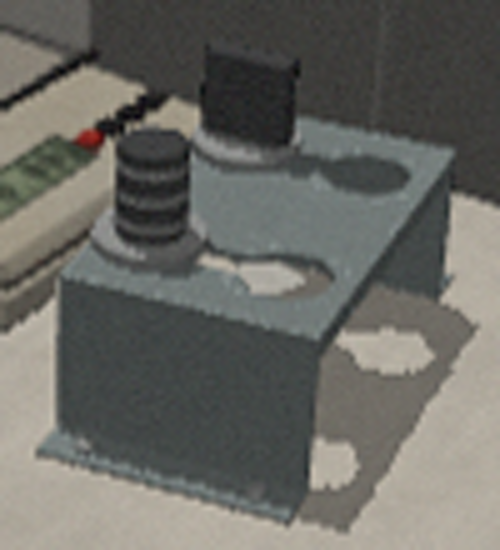

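```bash
cat > h.py <<'E'
import numpy as np
from workcell import viewer
from scipy.spatial.transform import Rotation as R
def ray(n,uv):
    c=viewer.get_calibration(n); K=c["mtx"]
    d=R.from_quat(c["orientation"]).as_matrix()@np.linalg.solve(K,[uv[0],uv[1],1]); return np.array(c["origin"]),d
def plane(n,uv,z):
    o,d=ray(n,uv); return o+d*(z-o[2])/d[2]
def proj(n,p):
    c=viewer.get_calibration(n); q=R.from_quat(c["orientation"]).as_matrix().T@(np.array(p)-c["origin"]); q=c["mtx"]@q; return q[:2]/q[2]
E
python3 - <<'E'
from h import *
import cv2
np.set_printoptions(precision=4,suppress=True)
t=lambda x,y:((x+.5)/6-.5+320,(y+.5)/5.4-.5+165)
s=lambda x,y:((x+.5)/5-.5+310,(y+.5)/5-.5+150)
b=lambda x,y:((x+.5)/7-.5+195,(y+.5)/7-.5+200)
P=lambda l,p:print(l,p[:3])
cs=[plane("top",t(*c),.075) for c in((127,168),(675,80),(745,390),(190,480))]
for c in cs:P("corner",c)
print("sides",[np.linalg.norm(cs[i]-cs[(i+1)%4]) for i in range(4)], "mean",np.mean(cs,0))
for i,j in((0,1),(3,2),(3,0),(2,1)):
    d=cs[j]-cs[i];print("ang",np.degrees(np.arctan2(d[1],d[0])))
wl=plane("top",t(299,379),.075);wr=plane("top",t(603,329),.075);P("wl",wl);P("wr",wr);print(np.linalg.norm(wl-wr))
P("flange bar",plane("top",t(573,166),.080));P("flange knob",plane("top",t(266,204),.080))
bt=[plane("top",t(*c),.121) for c in((580,88),(623,88),(628,208),(585,221))]
for c in bt:P("bartop",c)
P("bartop c",np.mean(bt,0))
P("scene wl",plane("scene",s(283,277),.075));P("scene wr",plane("scene",s(367,174),.075))
P("scene flange top ctr",plane("scene",s(247,137),.081))
bl=[plane("top",b(*c),.06) for c in((108,60),(420,122),(360,430),(45,370))]
for c in bl:P("blk",c)
P("blk mean",np.mean(bl,0)); P("hole",plane("top",b(233,243),.06))
im=cv2.imread("pics/scene0.png");cv2.imwrite("pics/z4.png",cv2.resize(im[250:340,235:330],None,fx=6,fy=6,interpolation=cv2.INTER_CUBIC))
E
```

```text
corner [0.5504 0.0281 0.075 ]
corner [ 0.5796 -0.1437  0.075 ]
corner [ 0.4715 -0.1616  0.075 ]
corner [0.4428 0.0108 0.075 ]
sides [np.float64(0.17419802766741274), np.float64(0.10954051893859917), np.float64(0.17474915932676732), np.float64(0.10898144869750909)] mean [ 0.5111 -0.0666  0.075 ]
ang -80.35615256652139
ang -80.54059042634354
ang 9.139875144598882
ang 9.43025219225942
wl [ 0.477  -0.0236  0.075 ]
wr [ 0.4931 -0.1182  0.075 ]
0.0960116851509984
flange bar [ 0.5489 -0.1095  0.08  ]
flange knob [ 0.5367 -0.0141  0.08  ]
bartop [ 0.5674 -0.1024  0.121 ]
bartop [ 0.5673 -0.1151  0.121 ]
bartop [ 0.5276 -0.1153  0.121 ]
bartop [ 0.5234 -0.1024  0.121 ]
bartop c [ 0.5464 -0.1088  0.121 ]
scene wl [ 0.4783 -0.0245  0.075 ]
scene wr [ 0.4938 -0.1222  0.075 ]
scene flange top ctr [ 0.5479 -0.1113  0.081 ]
blk [0.5319 0.2723 0.06  ]
blk [0.5143 0.1892 0.06  ]
blk [0.4321 0.2054 0.06  ]
blk [0.4491 0.2886 0.06  ]
blk mean [0.4819 0.2389 0.06  ]
hole [0.4824 0.239  0.06  ]
```

View pics/z4.png

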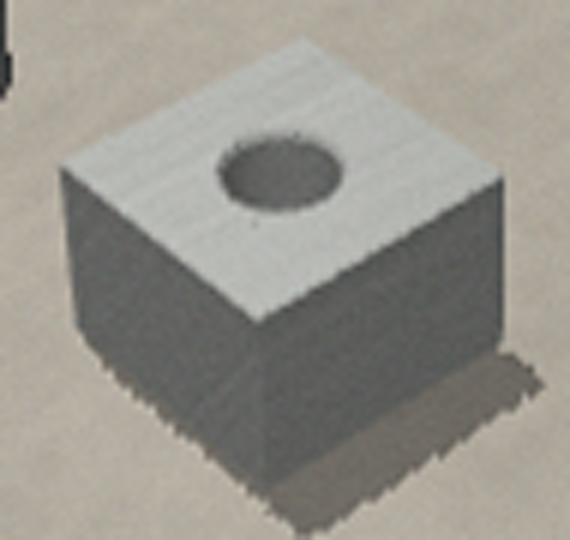

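```bash
cat >> h.py <<'E'
def go(target, yaw=None):
    from workcell import arm
    s=arm.sense(); r=R.from_quat(s["ee_rot"]); T=r.as_matrix()
    d=T.T@(np.array(target)-s["eef_pos"]); 
    y=np.degrees(np.arctan2(T[1,0],T[0,0]))
    print("t %.2f pos"%s["time"],s["eef_pos"].round(4),"yaw %.2f"%y,"tilt %.2f"%np.degrees(np.arccos(-T[2,2])),"w %.4f"%s["grip_width"],"F",s["wrist_force"].round(1))
    print("travel cm",(d*100).round(2),"" if yaw is None else "turn tool z deg %.2f"%(y-yaw))
E
python3 - <<'E'
from h import *
s=lambda x,y:((x+.5)/6-.5+235,(y+.5)/6-.5+250)
print("scene hole",plane("scene",s(281,173),.06))
go([.547,-.109,.21],0)
E
```

```text
scene hole [0.48168156 0.23802574 0.06      ]
t 0.10 pos [ 0.116  -0.5116  0.2308] yaw 12.76 tilt 0.07 w 0.0855 F [ 0.2 -0.2 -0.1]
travel cm [ 50.93 -29.74   2.12] turn tool z deg 12.76
```

```bash
python3 -m handwheel '[{"gripper":5,"travel":[3,-1.75,0],"angular":[0,0,1]},{"gripper":5,"travel":[7,-4.1,0],"angular":[0,0,2]},{"gripper":5,"travel":[11,-6.4,0],"angular":[0,0,3]},{"gripper":5,"travel":[15,-8.8,0],"angular":[0,0,4]},{"gripper":5,"travel":[19,-11.1,0],"angular":[0,0,5]},{"gripper":5,"travel":[23,-13.4,0],"angular":[0,0,6]},{"gripper":5,"travel":[27,-15.8,0],"angular":[0,0,7]},{"gripper":5,"travel":[31,-18.1,0],"angular":[0,0,8]},{"gripper":5,"travel":[35,-20.4,0],"angular":[0,0,9]},{"gripper":5,"travel":[39,-22.8,0],"angular":[0,0,10]},{"gripper":5,"travel":[43,-25.1,0],"angular":[0,0,11]},{"gripper":5,"travel":[46,-26.9,0],"angular":[0,0,12]}]' 60; python3 -c "
from h import *
go([.547,-.109,.16],0)"
```

```text
time: 1.3
eef_pos: [0.5066, -0.1458, 0.231]
ee_rot: [1.0, 0.007, -0.0, -0.0]
wrist_force: [0.1, -0.3, 0.9]
grip_width: 0.0501
t 1.30 pos [ 0.5066 -0.1458  0.231 ] yaw 0.80 tilt 0.03 w 0.0501 F [ 0.1 -0.3  0.9]
travel cm [ 4.09 -3.62  7.1 ] turn tool z deg 0.80
```

```bash
python3 -m handwheel '[{"gripper":5,"travel":[2,-1.8,0],"angular":[0,0,0.8]},{"gripper":5,"travel":[4.1,-3.6,2],"angular":[0,0,0.8]},{"gripper":5,"travel":[4.1,-3.6,5],"angular":[0,0,0.8]},{"gripper":5,"travel":[4.1,-3.6,7.1],"angular":[0,0,0.8]},{"gripper":5,"travel":[4.1,-3.6,7.1],"angular":[0,0,0.8]},{"gripper":5,"travel":[4.1,-3.6,7.1],"angular":[0,0,0.8]}]' 60
python3 - <<'E'
from h import *
import cv2
go([.547,-.109,.088],0)
a=viewer.snapshot("top")[:,:,::-1];b=viewer.snapshot("scene")[:,:,::-1]
cv2.imwrite("pics/a1.png",np.hstack([cv2.resize(a[140:280,310:460],(400,373),interpolation=2),cv2.resize(b[80:260,300:420],(249,373),interpolation=2)]))
E
```

```text
time: 1.9
eef_pos: [0.5455, -0.1115, 0.1605]
ee_rot: [1.0, -0.0, -0.0, -0.0]
wrist_force: [1.0, -0.5, 1.1]
grip_width: 0.0501
t 1.90 pos [ 0.5455 -0.1115  0.1605] yaw -0.04 tilt 0.04 w 0.0501 F [ 1.  -0.5  1.1]
travel cm [ 0.15 -0.25  7.25] turn tool z deg -0.04
```

View pics/a1.png

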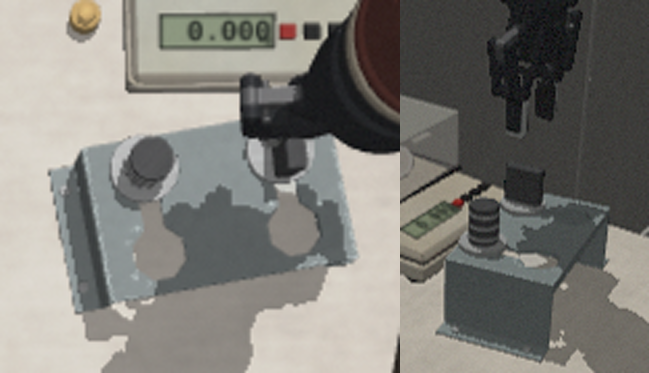

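The gripper sits above the bar handle with its fingers clear of the knob gauge, so I'm descending.

```bash
python3 -m handwheel '[{"gripper":5,"travel":[0.15,-0.2,1.5],"angular":[0,0,0]},{"gripper":5,"travel":[0.15,-0.2,3.5],"angular":[0,0,0]},{"gripper":5,"travel":[0.15,-0.2,5.2],"angular":[0,0,0]},{"gripper":5,"travel":[0.15,-0.2,6.5],"angular":[0,0,0]},{"gripper":5,"travel":[0.15,-0.2,7.2],"angular":[0,0,0]},{"gripper":5,"travel":[0.15,-0.2,7.2],"angular":[0,0,0]},{"gripper":5,"travel":[0.15,-0.2,7.2],"angular":[0,0,0]}]' 60; python3 -m handwheel '[{"gripper":1,"travel":[0,0,0],"angular":[0,0,0]},{"gripper":1,"travel":[0,0,0],"angular":[0,0,0]},{"gripper":1,"travel":[0,0,0],"angular":[0,0,0]},{"gripper":1,"travel":[0,0,0],"angular":[0,0,0]},{"gripper":1,"travel":[0,0,0],"angular":[0,0,0]},{"gripper":1,"travel":[0,0,0],"angular":[0,0,0]}]' 60
python3 - <<'E'
from h import *
import cv2
go([.547,-.109,.088],0)
a=viewer.snapshot("top")[:,:,::-1];b=viewer.snapshot("scene")[:,:,::-1]
cv2.imwrite("pics/a2.png",np.hstack([cv2.resize(a[140:280,310:460],(400,373),interpolation=2),cv2.resize(b[80:260,300:420],(249,373),interpolation=2)]))
E
```

```text
time: 2.7
eef_pos: [0.5478, -0.1098, 0.0893]
ee_rot: [1.0, -0.0, 0.001, 0.0]
wrist_force: [-0.3, -0.3, -0.2]
grip_width: 0.0498
time: 3.3
eef_pos: [0.5477, -0.1097, 0.089]
ee_rot: [1.0, -0.0, 0.001, 0.0]
wrist_force: [-0.6, 0.2, 6.4]
grip_width: 0.0129
t 3.30 pos [ 0.5477 -0.1097  0.089 ] yaw -0.04 tilt 0.07 w 0.0129 F [-0.6  0.2  6.4]
travel cm [-0.07 -0.07  0.1 ] turn tool z deg -0.04
```

View pics/a2.png

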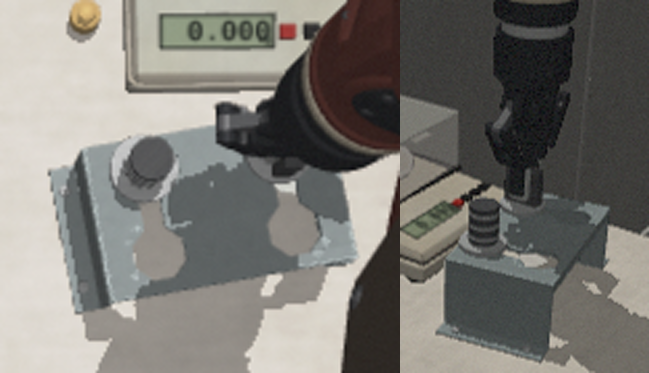

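The handle is gripped: opening 12.9 mm on the 14 mm bar, with no side load. Next I'll raise it 3 mm and slide it along the slot.

```bash
python3 -m handwheel '[{"gripper":1,"travel":[0,0,-0.2],"angular":[0,0,0]},{"gripper":1,"travel":[0,0,-0.3],"angular":[0,0,0]},{"gripper":1,"travel":[-0.5,0.08,-0.3],"angular":[0,0,0]},{"gripper":1,"travel":[-1.2,0.2,-0.3],"angular":[0,0,0]},{"gripper":1,"travel":[-2,0.33,-0.3],"angular":[0,0,0]},{"gripper":1,"travel":[-2.8,0.46,-0.3],"angular":[0,0,0]},{"gripper":1,"travel":[-3.6,0.59,-0.3],"angular":[0,0,0]},{"gripper":1,"travel":[-4.4,0.72,-0.3],"angular":[0,0,0]},{"gripper":1,"travel":[-5,0.82,-0.3],"angular":[0,0,0]},{"gripper":1,"travel":[-5.5,0.9,-0.3],"angular":[0,0,0]},{"gripper":1,"travel":[-5.5,0.9,-0.3],"angular":[0,0,0]},{"gripper":1,"travel":[-5.5,0.9,-0.3],"angular":[0,0,0]}]' 60
python3 - <<'E'
from h import *
import cv2
go([.493,-.1187,.2],0)
a=viewer.snapshot("top")[:,:,::-1];b=viewer.snapshot("scene")[:,:,::-1]
cv2.imwrite("pics/a3.png",np.hstack([cv2.resize(a[140:280,310:460],(400,373),interpolation=2),cv2.resize(b[80:260,300:420],(249,373),interpolation=2)]))
E
```

```text
time: 4.6
eef_pos: [0.4924, -0.1185, 0.0914]
ee_rot: [1.0, -0.0, 0.0, 0.0]
wrist_force: [-0.0, -0.3, -1.6]
grip_width: 0.0128
t 4.60 pos [ 0.4924 -0.1185  0.0914] yaw -0.04 tilt 0.03 w 0.0128 F [-0.  -0.3 -1.6]
travel cm [  0.06   0.02 -10.86] turn tool z deg -0.04
```

View pics/a3.png

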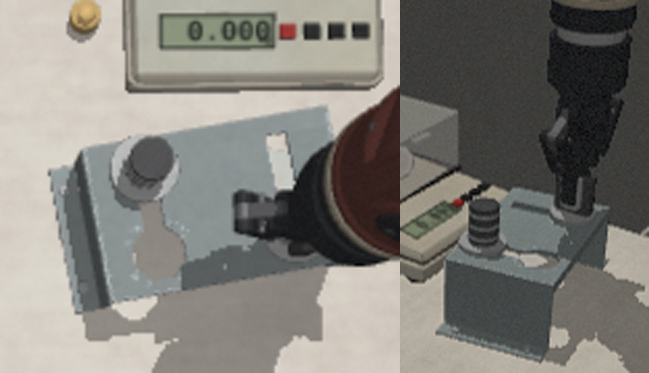

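The gauge moved with the gripper to the wide end. The slot behind it is empty, and the wrist force is only the gauge's weight. Now I'll lift it straight up.

```bash
python3 -m handwheel '[{"gripper":1,"travel":[0,0,-0.5],"angular":[0,0,0]},{"gripper":1,"travel":[0,0,-1.2],"angular":[0,0,0]},{"gripper":1,"travel":[0,0,-2],"angular":[0,0,0]},{"gripper":1,"travel":[0,0,-3],"angular":[0,0,0]},{"gripper":1,"travel":[0,0,-4],"angular":[0,0,0]},{"gripper":1,"travel":[0,0,-5.2],"angular":[0,0,0]},{"gripper":1,"travel":[0,0,-6.5],"angular":[0,0,0]},{"gripper":1,"travel":[0,0,-8],"angular":[0,0,0]},{"gripper":1,"travel":[0,0,-9.5],"angular":[0,0,0]},{"gripper":1,"travel":[0,0,-11],"angular":[0,0,0]},{"gripper":1,"travel":[0,0,-12.5],"angular":[0,0,0]},{"gripper":1,"travel":[0,0,-12.5],"angular":[0,0,0]}]' 60
python3 - <<'E'
from h import *
import cv2
go([.482,.2388,.2],0)
a=viewer.snapshot("top")[:,:,::-1];b=viewer.snapshot("scene")[:,:,::-1]
cv2.imwrite("pics/a4.png",np.hstack([cv2.resize(a[140:280,310:460],(400,373),interpolation=2),cv2.resize(b[80:260,300:420],(249,373),interpolation=2)]))
E
```

```text
time: 5.9
eef_pos: [0.4934, -0.1189, 0.2187]
ee_rot: [1.0, -0.0, 0.002, 0.001]
wrist_force: [-0.4, -0.2, -1.8]
grip_width: 0.0132
t 5.90 pos [ 0.4934 -0.1189  0.2187] yaw -0.03 tilt 0.22 w 0.0132 F [-0.4 -0.2 -1.8]
travel cm [ -1.17 -35.77   1.82] turn tool z deg -0.03
```

View pics/a4.png

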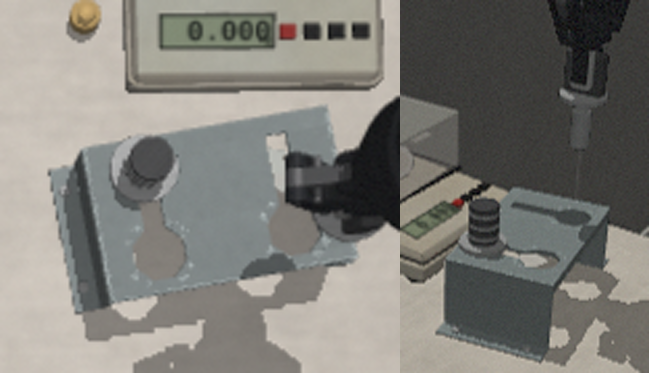

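The gauge is out and upright, and the knob gauge hasn't moved. Next I'll carry it to the block.

```bash
python3 -m handwheel '[{"gripper":1,"travel":[0,-1.5,0],"angular":[0,0,0]},{"gripper":1,"travel":[-0.2,-4,0],"angular":[0,0,0]},{"gripper":1,"travel":[-0.3,-7.5,0],"angular":[0,0,0]},{"gripper":1,"travel":[-0.4,-11,0],"angular":[0,0,0]},{"gripper":1,"travel":[-0.5,-15,0],"angular":[0,0,0]},{"gripper":1,"travel":[-0.6,-19,0],"angular":[0,0,0]},{"gripper":1,"travel":[-0.7,-23,0],"angular":[0,0,0]},{"gripper":1,"travel":[-0.8,-27,0],"angular":[0,0,0]},{"gripper":1,"travel":[-0.9,-30.5,0],"angular":[0,0,0]},{"gripper":1,"travel":[-1,-33.5,0],"angular":[0,0,0]},{"gripper":1,"travel":[-1.1,-35.2,0],"angular":[0,0,0]},{"gripper":1,"travel":[-1.15,-35.8,0],"angular":[0,0,0]}]' 60;  python3 -m handwheel '[{"gripper":1,"travel":[0,0,1],"angular":[0,0,0]},{"gripper":1,"travel":[0,0,3],"angular":[0,0,0]},{"gripper":1,"travel":[0,0,5],"angular":[0,0,0]},{"gripper":1,"travel":[0,0,6.2],"angular":[0,0,0]},{"gripper":1,"travel":[0,0,7],"angular":[0,0,0]},{"gripper":1,"travel":[0,0,7],"angular":[0,0,0]},{"gripper":1,"travel":[0,0,7],"angular":[0,0,0]}]' 60
python3 - <<'E'
from h import *
import cv2
go([.482,.2388,.074],0)
a=viewer.snapshot("top")[:,:,::-1];b=viewer.snapshot("scene")[:,:,::-1]
cv2.imwrite("pics/a5.png",np.hstack([cv2.resize(a[180:300,180:300],(380,380),interpolation=2),cv2.resize(b[170:340,220:340],(268,380),interpolation=2)]))
E
```

```text
time: 7.2
eef_pos: [0.4886, 0.1189, 0.2163]
ee_rot: [0.999, 0.033, -0.001, -0.021]
wrist_force: [0.3, -0.6, -2.4]
grip_width: 0.0131
time: 7.9
eef_pos: [0.4885, 0.1212, 0.1468]
ee_rot: [0.999, 0.035, -0.001, -0.022]
wrist_force: [-0.5, -0.5, -1.7]
grip_width: 0.0129
t 7.90 pos [0.4885 0.1212 0.1468] yaw 4.00 tilt 2.49 w 0.0129 F [-0.5 -0.5 -1.7]
travel cm [  0.17 -11.45   7.79] turn tool z deg 4.00
```

View pics/a5.png

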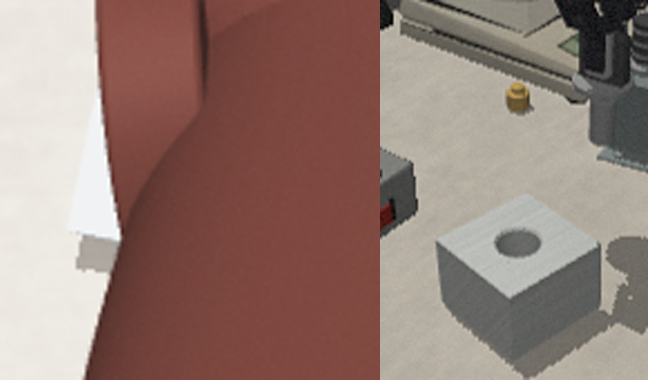

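The carry stopped short at y = 0.12, where rows were probably speed-limited, and tilted 2.5°. I then lowered in free space; the gauge's tip was about 84 mm up and touched nothing. I'll check the joints, then raise before going on.

```bash
python3 - <<'E'
from h import *
from workcell import arm
s=arm.sense();print(s["qpos"].round(3),s["qvel"].round(3))
T=R.from_quat(s["ee_rot"]).as_matrix()
print("rotvec to level, yaw0 (deg)",(R.from_matrix(T.T)*R.from_quat([1,0,0,0])).as_rotvec(degrees=True).round(2))
go([.482,.2388,.21],0)
E
python3 -m handwheel '[{"gripper":1,"travel":[0,0,-1.5],"angular":[0,0,0]},{"gripper":1,"travel":[0,0,-3.5],"angular":[0,0,0]},{"gripper":1,"travel":[0,0,-5.5],"angular":[0,0,0]},{"gripper":1,"travel":[0,0,-6.5],"angular":[0,0,0]},{"gripper":1,"travel":[0,0,-6.5],"angular":[0,0,0]}]' 60
python3 - <<'E'
from h import *
from workcell import arm
s=arm.sense();print(s["qpos"].round(3))
T=R.from_quat(s["ee_rot"]).as_matrix()
print("rotvec to level, yaw0 (deg)",(R.from_matrix(T.T)*R.from_quat([1,0,0,0])).as_rotvec(degrees=True).round(2))
go([.482,.2388,.21],0)
E
```

```text
[ 0.07   0.313 -0.358  0.9    0.043  3.141] [ 0.001 -0.    -0.003 -0.002 -0.001 -0.001]
rotvec to level, yaw0 (deg) [-2.49  0.09  4.  ]
t 8.00 pos [0.4888 0.1213 0.1472] yaw 4.00 tilt 2.49 w 0.0133 F [ 0.4 -0.5 -2.6]
travel cm [  0.14 -12.03  -5.77] turn tool z deg 4.00
time: 8.5
eef_pos: [0.4896, 0.1185, 0.2129]
ee_rot: [0.999, 0.035, 0.0, -0.022]
wrist_force: [0.3, -0.8, -1.7]
grip_width: 0.0131
[ 0.064  0.257 -0.251  1.062  0.043  3.136]
rotvec to level, yaw0 (deg) [-2.49 -0.02  4.  ]
t 8.50 pos [0.4896 0.1185 0.2129] yaw 4.00 tilt 2.49 w 0.0131 F [ 0.3 -0.8 -1.7]
travel cm [  0.08 -12.03   0.81] turn tool z deg 4.00
```

Joint 6 is at its +3.14 limit. The hole is round, so I'll turn the tool to about 35° yaw and level it, then carry on.

Run:
```python
from h import *
from workcell import arm
T=R.from_quat(arm.sense()["ee_rot"])
D=R.from_euler('z',35,degrees=True)*R.from_quat([1,0,0,0])
print((T.inv()*D).as_rotvec(degrees=True).round(2))
```

```text
[ -2.4   -0.78 -30.99]
```

```bash
python3 -m handwheel '[{"gripper":1,"travel":[0,0,0],"angular":[-0.4,-0.13,-5]},{"gripper":1,"travel":[0,0,0],"angular":[-0.93,-0.3,-12]},{"gripper":1,"travel":[0,0,0],"angular":[-1.47,-0.48,-19]},{"gripper":1,"travel":[0,0,0],"angular":[-2,-0.65,-26]},{"gripper":1,"travel":[0,0,0],"angular":[-2.4,-0.78,-31]},{"gripper":1,"travel":[0,0,0],"angular":[-2.4,-0.78,-31]},{"gripper":1,"travel":[0,0,0],"angular":[-2.4,-0.78,-31]}]' 60
python3 - <<'E'
from h import *
from workcell import arm
s=arm.sense();print(s["qpos"].round(3))
go([.482,.2388,.213],35)
E
```

```text
time: 9.2
eef_pos: [0.4882, 0.1185, 0.2107]
ee_rot: [0.954, 0.3, -0.002, -0.001]
wrist_force: [1.1, 0.3, -3.0]
grip_width: 0.0134
[ 0.092  0.264 -0.245  1.065  0.     2.625]
t 9.20 pos [0.4882 0.1185 0.2107] yaw 34.87 tilt 0.24 w 0.0134 F [ 1.1  0.3 -3. ]
travel cm [  6.37 -10.22  -0.23] turn tool z deg -0.13
```

```bash
python3 -m handwheel '[{"gripper":1,"travel":[0.8,-1.3,0],"angular":[0,0,0]},{"gripper":1,"travel":[2.1,-3.4,0],"angular":[0,0,0]},{"gripper":1,"travel":[3.5,-5.6,0],"angular":[0,0,0]},{"gripper":1,"travel":[4.9,-7.8,0],"angular":[0,0,0]},{"gripper":1,"travel":[5.9,-9.5,0],"angular":[0,0,0]},{"gripper":1,"travel":[6.4,-10.2,0],"angular":[0,0,0]},{"gripper":1,"travel":[6.4,-10.2,0],"angular":[0,0,0]},{"gripper":1,"travel":[6.4,-10.2,0],"angular":[0,0,0]}]' 60
python3 - <<'E'
from h import *
from workcell import arm
import cv2
s=arm.sense();print(s["qpos"].round(3))
go([.482,.2388,.074],35)
a=viewer.snapshot("top")[:,:,::-1];b=viewer.snapshot("scene")[:,:,::-1]
cv2.imwrite("pics/a6.png",np.hstack([cv2.resize(a[180:300,180:300],(300,300),interpolation=2),cv2.resize(b[140:340,210:350],(420,600),interpolation=2)[:300*2][:,:]] if 0 else [cv2.resize(b[120:340,210:350],(380,597),interpolation=2)]))
# projected axis check
for z in (.2,.15,.06): print(z,proj("scene",[*s["eef_pos"][:2],z]).round(1))
E
```

```text
time: 10.0
eef_pos: [0.4824, 0.2381, 0.2111]
ee_rot: [0.954, 0.3, -0.002, -0.0]
wrist_force: [-0.4, -0.5, -3.1]
grip_width: 0.0131
[ 0.322  0.33  -0.152  1.093  0.     2.854]
t 10.00 pos [0.4824 0.2381 0.2111] yaw 34.96 tilt 0.22 w 0.0131 F [-0.4 -0.5 -3.1]
travel cm [ 0.06 -0.06 13.71] turn tool z deg -0.04
0.2 [277.3 203. ]
0.15 [278.8 231.8]
0.06 [281.1 278.3]
```

View pics/a6.png

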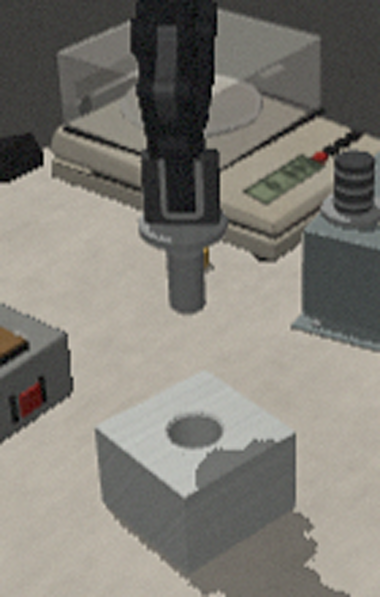

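The plug's axis projects at column 279, which matches the TCP and sits over the hole at 281. Lowering it now.

```bash
python3 -m handwheel '[{"gripper":1,"travel":[0,0,1.5],"angular":[0,0,0]},{"gripper":1,"travel":[0,0,4],"angular":[0,0,0]},{"gripper":1,"travel":[0,0,6.5],"angular":[0,0,0]},{"gripper":1,"travel":[0,0,7.8],"angular":[0,0,0]},{"gripper":1,"travel":[0,0,8.2],"angular":[0,0,0]},{"gripper":1,"travel":[0,0,8.2],"angular":[0,0,0]}]' 60
python3 - <<'E'
from h import *
import cv2
go([.482,.2388,.074],35)
b=viewer.snapshot("scene")[:,:,::-1]
cv2.imwrite("pics/a7.png",cv2.resize(b[160:340,210:350],(467,600),interpolation=2))
E
```

```text
time: 10.7
eef_pos: [0.4821, 0.2381, 0.1292]
ee_rot: [0.954, 0.3, -0.002, -0.0]
wrist_force: [0.1, 0.4, -1.6]
grip_width: 0.0133
t 10.70 pos [0.4821 0.2381 0.1292] yaw 34.96 tilt 0.22 w 0.0133 F [ 0.1  0.4 -1.6]
travel cm [ 0.05 -0.06  5.52] turn tool z deg -0.04
```

View pics/a7.png

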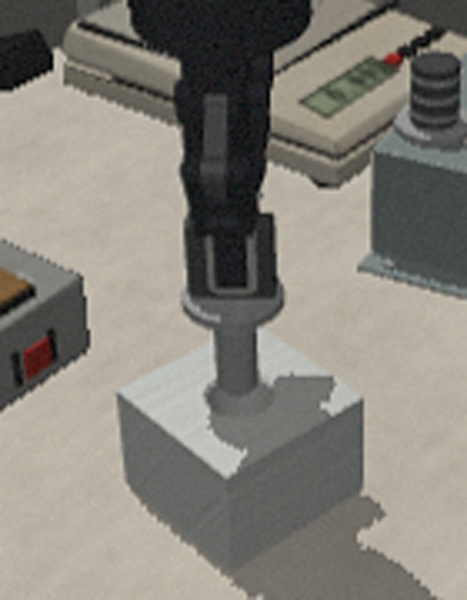

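The plug has started into the hole, centred and with no side force. I'll continue down and slow near the seat.

```bash
python3 -m handwheel '[{"gripper":1,"travel":[0.05,-0.05,1],"angular":[0,0,0]},{"gripper":1,"travel":[0.05,-0.05,2.2],"angular":[0,0,0]},{"gripper":1,"travel":[0.05,-0.05,3.4],"angular":[0,0,0]},{"gripper":1,"travel":[0.05,-0.05,4.4],"angular":[0,0,0]},{"gripper":1,"travel":[0.05,-0.05,4.9],"angular":[0,0,0]},{"gripper":1,"travel":[0.05,-0.05,5.2],"angular":[0,0,0]},{"gripper":1,"travel":[0.05,-0.05,5.3],"angular":[0,0,0]},{"gripper":1,"travel":[0.05,-0.05,5.3],"angular":[0,0,0]}]' 60; python3 -m handwheel '[{"gripper":1,"travel":[0,0,0.1],"angular":[0,0,0]},{"gripper":1,"travel":[0,0,0.15],"angular":[0,0,0]}]'
```

```text
time: 11.55
eef_pos: [0.4822, 0.2395, 0.0764]
ee_rot: [0.954, 0.301, -0.001, -0.0]
wrist_force: [-0.2, 0.4, -1.7]
grip_width: 0.0132
time: 11.75
eef_pos: [0.4823, 0.2395, 0.0751]
ee_rot: [0.954, 0.301, -0.001, -0.0]
wrist_force: [0.1, -0.0, -2.3]
grip_width: 0.0133
```

```bash
for i in 1 2; do python3 -m handwheel '[{"gripper":1,"travel":[0,0,0.05],"angular":[0,0,0]},{"gripper":1,"travel":[0,0,0.1],"angular":[0,0,0]}]'; done
```

```text
time: 11.95
eef_pos: [0.4821, 0.2394, 0.074]
ee_rot: [0.954, 0.301, -0.001, -0.0]
wrist_force: [-2.7, -0.6, 8.1]
grip_width: 0.0133
time: 12.15
eef_pos: [0.4821, 0.2394, 0.074]
ee_rot: [0.954, 0.301, -0.001, -0.0]
wrist_force: [-6.1, -2.5, 18.8]
grip_width: 0.0134
```

The flange has met the block at TCP z 0.074, as predicted. I'll ease the press, open, and back off upward.

```bash
python3 -m handwheel '[{"gripper":1,"travel":[0,0,-0.1],"angular":[0,0,0]},{"gripper":1,"travel":[0,0,-0.1],"angular":[0,0,0]},{"gripper":2.5,"travel":[0,0,-0.1],"angular":[0,0,0]},{"gripper":4,"travel":[0,0,-0.1],"angular":[0,0,0]},{"gripper":5,"travel":[0,0,-0.1],"angular":[0,0,0]},{"gripper":5,"travel":[0,0,-0.1],"angular":[0,0,0]},{"gripper":5,"travel":[0,0,-0.1],"angular":[0,0,0]},{"gripper":5,"travel":[0,0,-0.1],"angular":[0,0,0]}]' 60
python3 - <<'E'
from h import *
import cv2
go([.482,.2388,.2],35)
b=viewer.snapshot("scene")[:,:,::-1]
cv2.imwrite("pics/a8.png",cv2.resize(b[160:340,210:350],(467,600),interpolation=2))
E
```

```text
time: 12.95
eef_pos: [0.4821, 0.2394, 0.0738]
ee_rot: [0.954, 0.301, -0.002, -0.0]
wrist_force: [-0.5, 0.8, -0.5]
grip_width: 0.0501
t 12.95 pos [0.4821 0.2394 0.0738] yaw 35.01 tilt 0.19 w 0.0501 F [-0.5  0.8 -0.5]
travel cm [ -0.08   0.02 -12.62] turn tool z deg 0.01
```

View pics/a8.png

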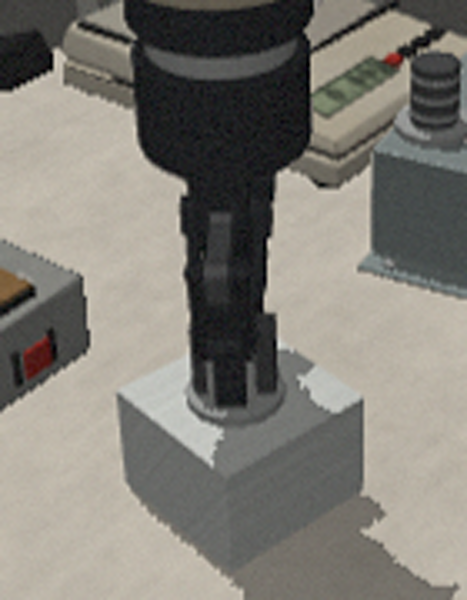

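The fingers are open and clear of the bar, and the flange is down on the block. Raising, then moving aside so the top camera can see.

```bash
python3 -m handwheel '[{"gripper":5,"travel":[0,0,-0.5],"angular":[0,0,0]},{"gripper":5,"travel":[0,0,-1.5],"angular":[0,0,0]},{"gripper":5,"travel":[0,0,-3.5],"angular":[0,0,0]},{"gripper":5,"travel":[0,0,-6],"angular":[0,0,0]},{"gripper":5,"travel":[0,0,-9],"angular":[0,0,0]},{"gripper":5,"travel":[0,0,-12],"angular":[0,0,0]},{"gripper":5,"travel":[0,0,-15],"angular":[0,0,0]},{"gripper":5,"travel":[0,0,-17],"angular":[0,0,0]},{"gripper":5,"travel":[-2,2,-17],"angular":[0,0,0]},{"gripper":5,"travel":[-4,5,-17],"angular":[0,0,0]},{"gripper":5,"travel":[-6,8,-17],"angular":[0,0,0]},{"gripper":5,"travel":[-8,11,-17],"angular":[0,0,0]}]'; python3 -m handwheel '[{"gripper":5,"travel":[-1,3,0],"angular":[0,0,0]},{"gripper":5,"travel":[-3,7,0],"angular":[0,0,0]},{"gripper":5,"travel":[-5,11,0],"angular":[0,0,0]},{"gripper":5,"travel":[-7,14,0],"angular":[0,0,0]},{"gripper":5,"travel":[-8,16,0],"angular":[0,0,0]},{"gripper":5,"travel":[-8,16,0],"angular":[0,0,0]}]'
python3 - <<'E'
from h import *
import cv2
go([.482,.2388,.2],35)
a=viewer.snapshot("top")[:,:,::-1];b=viewer.snapshot("scene")[:,:,::-1]
cv2.imwrite("pics/a9t.png",a)
cv2.imwrite("pics/a9.png",np.hstack([cv2.resize(a[190:290,180:280],(400,400),interpolation=2),cv2.resize(b[200:340,220:330],(314,400),interpolation=2)]))
E
```

```text
time: 14.2
eef_pos: [0.4801, 0.1023, 0.2449]
ee_rot: [0.954, 0.301, -0.001, -0.0]
wrist_force: [0.3, -0.1, 0.7]
grip_width: 0.0497
time: 14.8
eef_pos: [0.5068, -0.0761, 0.2446]
ee_rot: [0.954, 0.299, -0.001, 0.0]
wrist_force: [0.2, -0.3, 0.0]
grip_width: 0.0498
t 14.80 pos [ 0.5068 -0.0761  0.2446] yaw 34.82 tilt 0.14 w 0.0498 F [ 0.2 -0.3  0. ]
travel cm [ 15.95 -27.27   4.43] turn tool z deg -0.18
```

View pics/a9.png

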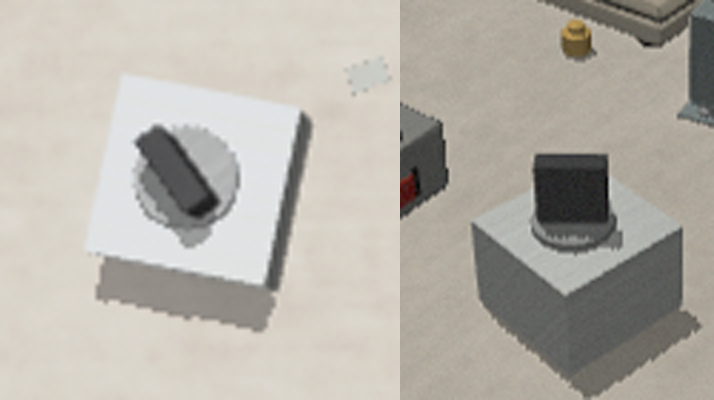

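View pics/a9t.png

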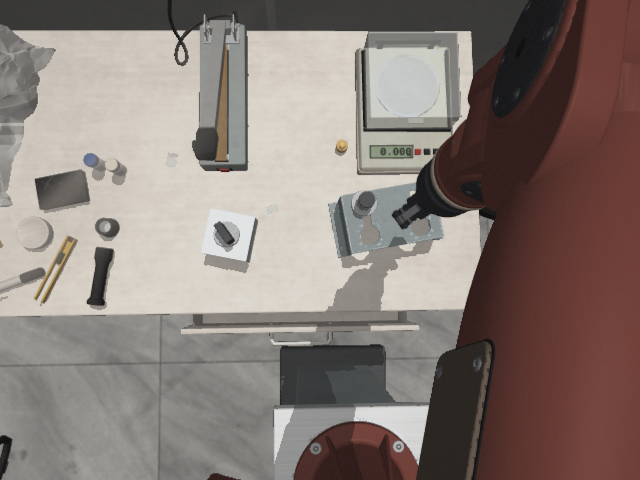

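The gauge stands upright with its flange flat on the block, centre near (226.8,234). The knob gauge is still at (364,203), and the gripper is in free air at z 0.245. One number check, then I'll hand in.

Run:
```python
from h import *
from workcell import arm
import cv2
p=plane("top",((187.5)/4-.5+180,(176.5)/4-.5+190),.065); print(p, np.linalg.norm(p[:2]-[.4822,.2388]))
a=cv2.imread("pics/top0.png");b=cv2.imread("pics/a9t.png")
sl=np.s_[180:222,345:382]
r=cv2.matchTemplate(b[170:232,335:392],a[sl],cv2.TM_CCOEFF_NORMED);print(cv2.minMaxLoc(r)) # expect loc (10,10)
s=arm.sense();print(s["time"],abs(s["qvel"]).max(),s["wrist_force"])
print(arm.close_job())
```

```text
[0.48315456 0.24094595 0.065     ] 0.0023486786162796353
(-0.20021970570087433, 0.9996469020843506, (20, 20), (10, 10))
14.9 0.02655888174870186 [0.10388502 0.08056475 0.48834506]
the job is handed in; nothing more can be done
None
```

The bar-handled gauge now stands in the block's hole with its flange down on the block, and I handed the job in at 14.9 s. I gripped it by the bar, slid it 56 mm to the wide end, lifted it straight out, carried it over and lowered it slowly until it touched. Then I released it and moved the arm clear.

**Last checks:**
- **Seating:** the gauge looks upright in both views. Its axis measures about 2.3 mm from the hole's centre (limit 10 mm), and the flange met the block at the height I predicted.
- **Knob gauge:** it is unmoved. Matching its image before and after gives zero pixel shift.
- **Robot:** the gripper is in free air with a wrist force of about 0.5 N. The highest I read was about 20 N, during the set-down.

**What went wrong on the way:** the first carry stopped short at y = 0.12 because joint 6 reached its limit, and the gauge tilted 2.5°. I had typed the lowering move in the same step, so it lowered there in free space without touching anything. I raised it, turned the tool to 35° and levelled it, then finished the carry.

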